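Load a lever under the arbor press

ROBOT

A 7-joint arm with a two-finger parallel gripper is mounted at the origin on the work surface. World frame = base frame: x ahead of the robot, y to its left, z up, the work surface at z = 0. Lengths are in m, angles in rad, forces in N, time in s.
With the tool pointing down it reaches from about 0.4 to 0.9 m from the base axis. Payload 5.6 kg.
Tool frame: the origin (TCP) lies on the centre line of the jaws, within the pads' length; the fingertips stand 25 mm ahead of it and the grasp point (between the pads) lies 6 mm ahead of it (env.tcp_to_tips is the z of the fingertips in the tool frame, in m); z points along the fingers, y is the line along which they close (so a half turn about z gives the same grasp; the last joint's range is limited). The gripper opens to 92 mm and grips with 3 to 60 N. Pads are 20 mm wide; open, the fingers measure 128 mm over their backs; the gripper's body (75 mm by 189 mm) begins 69 mm behind the grasp point.
Start: joints at [-1.231, 0.468, -0.012, 1.603, 0.006, 1.071, -0.056], TCP at [0.243, 0.603, 0.21] pointing down, gripper open.
Joint ranges: [-2.53, 2.53], [-0.31, 2.02], [-1.57, 1.55], [0.28, 2.44], [-1.29, 4.43], [0.15, 1.84], [-2.92, 2.92]. Speed limits (rad/s): [2.57, 2.57, 3.14, 3.14, 3.14, 3.14, 3.14].

INTERFACE

Orientations are given as a rotation vector (axis times angle).
In Python, from bench import env gives the robot as it stands.
- The arm moves only by the tool servo_tool, never from a script. Its argument "increments" is a list of rows, each an object with "linear": the shift along the world's x, y, z normalised to -1 to 1, where 1 is 0.4 m, a list of three; "rotation": the turn, a rotation vector about the world's x, y, z normalised to -1 to 1, where 1 is 60 degrees, a list of three. A call has 1 to 12 rows; each row is the pose to reach, as a shift and turn from the pose commanded when the call began; what a row does not reach only later rows make up. A row lasts 1/10 s, in which the tool goes at most 50 mm and 8.59 degrees, less where a joint would pass 70% of its speed; a pose out of reach is approached as far as the arm can. A call with a number of a shift or a turn outside -1 to 1 is refused whole. A call with a gripper value outside its range is refused whole. "gripper" is the closure, from -1 (fully open) to 1 (shut), set as the call begins (left out, the last holds). The fingers move at their own pace and stop on an object; the grip force is fixed at half the most. Time passes only in rows, so rows that repeat a pose let the fingers close. It gives the time, the measured TCP pose, the force, the opening and the grip force at its end, in the units of the state.
- env.read_state(): the state, without advancing time (a new reading comes with each control period).
- env.capture(name): name is "side" or "top" or "wrist"; returns (picture, depth): 400x640x3 uint8, red, green, blue; 400x640 float32, m along the optical axis (not along the pixel's ray), 0 where there is no reading.
- env.camera_params(name): a dict with "vertical_fov" (degrees; the focal length in pixels is half the picture's height over the tangent of half this angle, whatever the lens; pixels are square), "cx", "cy" (the principal point, pixels), "eye" and "orientation" of the camera in the world. Camera axes: x right, y down, z forward; pixel columns grow to the right and rows downward; lengths in m; the calibration is good to about 2 mm. A picture is of the moment at which its call begins: read the wrist's pose just before it. camera_params takes no time and is no camera call; for the wrist camera it gives the pose at the moment of the call.
- env.sign_off(): hands the job in; it is judged then, once.
The state is a dict: "time_s": time; "qpos": joint angles; "joint_vel": joint speeds; "tau": joint torques, N m; "tool_pos": TCP position; "tool_rot": TCP orientation; "force": force on the tool from outside, world axes, zero at the start; "torque": the same for the moment, N m; "width": finger opening in m; "gripper_force": force on a finger pad.
Only numpy, scipy, OpenCV 4.12 (cv2) and the standard library are available. Lean on these libraries where they do the work, as an engineer would, in place of code of your own. Each camera call takes 0.05 s, during which the arm holds its last target. There are 200 camera calls.

TASK

Turn the press's round anvil plate until its widest notch clicks into place squarely at the front. Then take the cast lever from its wooden block and slide it in from the front, its pin hanging in that notch, and push gently until you feel the pin bear against the notch's closed end, right under the ram. Let go with the flange flat on the plate and the arm pointing straight out of the front, and leave the grinder, the hammer and the oil bottle alone.

Things in the scene. Friction and masses are not known exactly. Their poses are not given: they have to be found in the camera images.
- ram_foot (a point): point on the ram's axis level with the anvil plate's top face, 78 mm above the bench. Axes are the press's: x from its front (operator's side) to its column, z up; -x points out of the front. The square steel ram, 34 x 34 mm, hangs on this axis, its lower face 56 mm above this point; it stays there
- press: green two-ton arbor press, bolted down; origin on the bench under the ram, axes as ram_foot. Head: underside 300 mm above the bench, 80 mm wide, from 39 mm in front of the ram axis back to the column (70 mm wide), 150 mm behind the axis; 100 mm wide at the pinion. Hand lever raised on the -y side, not used. Base 58 mm high, 150 mm wide
- base_mouth (a point): front edge of the press's base on its centre line, 62 mm in front of the ram axis, at the base's top (58 mm above the bench). Here begins an opening in the base, 64 mm wide, down to the bench, running under the notch to 40 mm behind the ram axis, so that a pin hanging through the notch passes freely
- anvil_hub (a point): centre of the top face of the round steel anvil plate, on its turning axis, 52 mm behind ram_foot (its +x). Plate 180 mm across, 20 mm thick. Four notches cut in from the rim, right through it, 90 degrees apart, 40, 28, 20 and 14 mm wide. No handle: turn it with a fingertip in a notch. It cannot lift off
- notch_mouth (a point): middle of the mouth of the widest (40 mm) notch, on the rim, level with the plate's top face, 90 mm from the plate's axis; it turns with the plate. The notch runs straight in towards the axis; its closed end, square with small chamfers, is 34 mm from the axis, so a 36 mm pin stops there on the ram's axis, and has 2 mm of play to each side
- anvil (a joint): plate angle, rad: 0 with the widest notch straight to the front; grows clockwise from above (+1.57: widest notch on the press's +y side). Starts at 0.5 to 1.6. A spring plunger clicks in at 0 and each quarter turn: within about 0.07 rad it pulls the plate in and holds it. Passing its ridge takes about 10 N at the notch, else 2 N
- lever: cast aluminium lever, 196 mm long, about 0.7 kg with its pin, upright. Origin on the pin's axis at the flange's underside. Flange 80 mm across, z 0 to 12 mm; hub 56 mm across, z 12 to 36. Centre of mass about 20 mm from the pin's axis towards the arm. The arm is gripped across its width; beside the ram there is no room for a hand straight above it
- grip_bar (a point): on the lever's arm, 76 mm from the pin's axis, mid-height (25 mm above the flange's underside); axes as lever. The arm is a straight bar 20 mm wide, 18 mm tall (z 16 to 34 mm), running along the lever's -x from the hub to a round end boss 32 mm across, 22 mm tall, centred 140 mm from the pin's axis
- block: fixed wooden block, 130 x 110 x 55 mm high, on which the lever's flange rests, the pin in its 46 mm through hole. Origin: centre of its underside; it stands in front of the press, in one of two places: the bottle stands in the other
- grinder: blue angle grinder lying on its wheel, about 310 mm long, 75 mm high; origin near its middle on the bench; leave it alone
- hammer: hammer lying on the bench, about 300 mm long; leave it alone
- oil_bottle: black bottle with a red cap, 64 mm diameter, 130 mm high; origin at the centre of its underside; leave it alone
- pin: hollow steel pivot pin fixed upright in the lever's hub, 36 mm across; origin and axes are the lever's: it reaches from 40 mm below the flange's underside, where it hangs free, to 46 mm above it (10 mm above the hub)
There are look-alikes about, which are no part of the job. Leave any orange or turquoise look-alike of the lever alone.

How it is judged:
By the outcome, as a careful person would: the job done as asked, in the order asked, and still so for the second after the job is handed in, with the robot touching nothing.
It also fails if it takes over 72 s, if anything falls off the work surface, if the arm or the gripper's body presses on something with over 40 N, if the wrist force passes 120 N, or if a joint passes its speed limit or range.

## Working session

There is one attempt and no reset: what is moved stays moved. The work goes in short steps, Python scripts to look and compute and a tool call to move; the robot and the scene stay as the last step left them, time stands still between calls to the robot, and variables do not carry over. Pictures are saved under pics/ and viewed, at most 10 in all, crops included, and the job is handed in when it is done.

Besides the shell and the picture viewer there is one more tool, called after ">>>" as name(argument=value, ...) on one line, values as JSON. servo_tool: Moves the arm, as the interface text tells. Scaled input: -1 to 1 covers 0.4 m each way for a shift and 60 degrees each way for a turn. Its arguments: {"type":"object","properties":{"increments":{"type":"array"},"gripper":{"type":"number"}},"required":["increments"]}

```bash
mkdir -p pics; ls
cat > h.py <<'E'
import numpy as np, cv2
from scipy.spatial.transform import Rotation as R
from bench import env
def cam(n):
    p=env.camera_params(n); o=np.array(p['orientation'],float)
    M=R.from_rotvec(o).as_matrix() if o.shape==(3,) else (o if o.shape==(3,3) else R.from_quat(o).as_matrix())
    return 200/np.tan(np.radians(p['vertical_fov'])/2),p['cx'],p['cy'],np.array(p['eye']),M
def cloud(n,d,c=None):
    f,cx,cy,e,M=c or cam(n); v,u=np.mgrid[:400,:640]
    P=np.stack([(u-cx)/f*d,(v-cy)/f*d,d],-1)
    return P@M.T+e
def plane(n,u,v,z,c=None):
    f,cx,cy,e,M=c or cam(n); r=M@np.array([(u-cx)/f,(v-cy)/f,1]); return e+r*(z-e[2])/r[2]
def proj(c,P):
    f,cx,cy,e,M=c; q=(np.array(P)-e)@M; return np.array([cx+f*q[0]/q[2],cy+f*q[1]/q[2]])
def shot(n):
    c=cam(n); im,d=env.capture(n); return c,im,d
E
python3 - <<'E'
from h import *
for n in ('top','side'):
    print(env.camera_params(n))
    c,im,d=shot(n); np.savez('pics/'+n,im=im,d=d); cv2.imwrite(f'pics/{n}0.png',im[...,::-1])
print(env.read_state())
E
```

```text
pics
{'vertical_fov': 47.40793859621742, 'cx': 322.591028550388, 'cy': 187.00942489198582, 'eye': array([ 0.44224603, -0.06294297,  1.48777563]), 'orientation': array([-2.17648504,  2.1983978 , -0.1162683 ])}
{'vertical_fov': 50.90188778685241, 'cx': 318.4205311373422, 'cy': 194.02962792319352, 'eye': array([ 0.50511964, -1.02408141,  1.20532417]), 'orientation': array([-2.44305023,  0.12542122, -0.02274671])}
{'time_s': 0.1, 'qpos': array([-1.23098748,  0.46831355, -0.01160919,  1.60349047,  0.00600396,
        1.07137827, -0.05627237]), 'joint_vel': array([ 0.00085073, -0.0007903 ,  0.00057481, -0.00161399, -0.00044822,
        0.00136065, -0.00059933]), 'tau': array([ 6.48071673e-04, -5.21647203e+01, -1.26944308e-02, -2.44360203e+01,
       -5.68273896e-02,  1.41384860e-02,  4.99698535e-05]), 'tool_pos': array([0.24266262, 0.6024574 , 0.20873674]), 'tool_rot': array([-5.97660159e-01, -3.08403094e+00,  2.42563857e-03]), 'force': array([-0.01197229, -0.75384855, -0.0770385 ]), 'torque': array([-0.00088562,  0.01472478, -0.0465371 ]), 'gripper_force': 0.0, 'width': 0.0919874554172595}
```

View pics/top0.png

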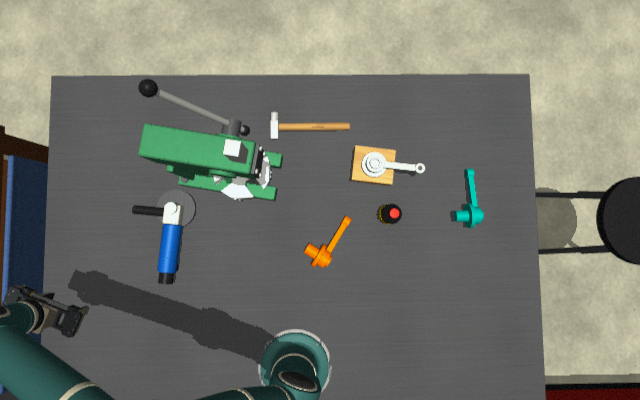

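View pics/side0.png

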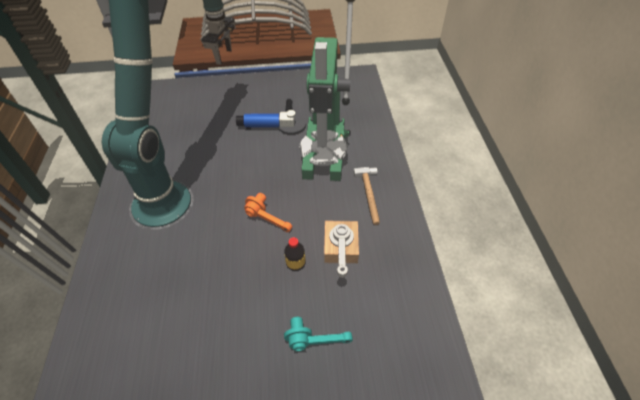

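The top view shows the press at (200,160) with its front facing right (world -y), and the block with the grey lever at (373,163). The bottle is at (390,213), the hammer at (310,126) and the grinder at (172,230). Lever candidates are grey at (390,165) on the wooden block, orange at (328,243) and turquoise at (470,200). Only the grey one is upright on the block, as described.

Run:
```python
from h import *
T=np.load('pics/top.npz');S=np.load('pics/side.npz')
for n,D in (('top',T),('side',S)):
    im,d=D['im'],D['d'];c=cam(n);P=cloud(n,d,c)
    h=cv2.cvtColor(im,cv2.COLOR_RGB2HSV)
    g=(h[...,0]>50)&(h[...,0]<80)&(h[...,1]>80)&(d>0)&(P[...,1]>.0)&(P[...,1]<.6)&(P[...,0]>.2)
    for nm,lo,hi in (('base',.045,.068),('all',.1,.9)):
        m=g&(P[...,2]>lo)&(P[...,2]<hi); q=P[m]
        if len(q)>20:
            r=cv2.minAreaRect(q[:,:2].astype(np.float32)); print(n,nm,len(q),r,q[:,2].mean().round(3))
    m=g&(P[...,2]>.31); z=P[m][:,2]; print('hist',np.histogram(z,8))
    # wood, lever
    w=(h[...,0]>8)&(h[...,0]<25)&(h[...,1]>80)&(P[...,2]>.045)&(P[...,2]<.065)
    q=P[w];r=cv2.minAreaRect(q[:,:2].astype(np.float32));print('block',len(q),r,q.mean(0))
    a=(h[...,1]<60)&(P[...,2]>.065)&(P[...,2]<.12)&(abs(P[...,0]-r[0][0])<.2)&(abs(P[...,1]-r[0][1])<.2)
    q=P[a];print('lever',len(q),cv2.minAreaRect(q[:,:2].astype(np.float32)),q.mean(0))
    pl=(h[...,1]<60)&(P[...,2]>.070)&(P[...,2]<.086)&(P[...,1]<.35)&(P[...,1]>.05)&(P[...,0]>.3);q=P[pl]
    print('plate',len(q),q.min(0),q.max(0))
    c0=im[120:200,130:300] if n=='top' else im[100:190,280:370]
    c1=im[140:190,345:430] if n=='top' else im[210:290,310:370]
    cc=[cv2.resize(k,None,fx=380/k.shape[1],fy=380/k.shape[1],interpolation=cv2.INTER_CUBIC) for k in (c0,c1)]
    H=max(k.shape[0] for k in cc);cc=[cv2.copyMakeBorder(k,0,H-k.shape[0],0,10,0) for k in cc]
    cv2.imwrite(f'pics/{n}crop.png',np.hstack(cc)[...,::-1])
```

```text
top base 1000 ((0.6248956918716431, 0.1984679102897644), (0.3062416911125183, 0.14986298978328705), 79.97422790527344) 0.058
top all 4151 ((0.436821848154068, 0.32731112837791443), (0.2744317948818207, 0.640108585357666), 57.910701751708984) 0.407
hist (array([  90,  341, 3428,   11,    3,    3,    5,    9]), array([0.31015117, 0.35580128, 0.40145139, 0.44710151, 0.49275162,
       0.53840174, 0.58405185, 0.62970196, 0.67535208]))
block 1159 ((0.49197906255722046, -0.20239683985710144), (0.18958520889282227, 0.44267839193344116), 63.43965148925781) [ 0.55880626 -0.20566282  0.0550109 ]
lever 893 ((0.5712634325027466, -0.2821980118751526), (0.18269051611423492, 0.20735466480255127), 64.10073852539062) [ 0.59634984 -0.2920866   0.08682372]
plate 733 [0.52519555 0.06722496 0.07000998] [0.66157214 0.34040885 0.08598418]
side base 324 ((0.623687207698822, 0.18495751917362213), (0.28105345368385315, 0.14563250541687012), 79.78316497802734) 0.056
side all 482 ((0.6228525638580322, 0.2038230299949646), (0.2592877447605133, 0.09197583794593811), 84.14031219482422) 0.421
hist (array([  9,  17,   7,   2,   0,   1, 228, 218]), array([0.38383484, 0.38943409, 0.39503334, 0.4006326 , 0.40623185,
       0.4118311 , 0.41743036, 0.42302961, 0.42862887]))
block 885 ((0.4595728814601898, 0.45568719506263733), (0.3741458058357239, 1.5969321727752686), 4.367321014404297) [ 0.55590989 -0.20831625  0.05358509]
lever 70 ((0.5749925374984741, 0.3223806619644165), (0.03815316781401634, 0.21110139787197113), 55.325965881347656) [0.55704348 0.3332494  0.08032271]
plate 1097 [0.52924683 0.05161863 0.07004812] [1.79961721 0.34987584 0.08598291]
```

View pics/sidecrop.png

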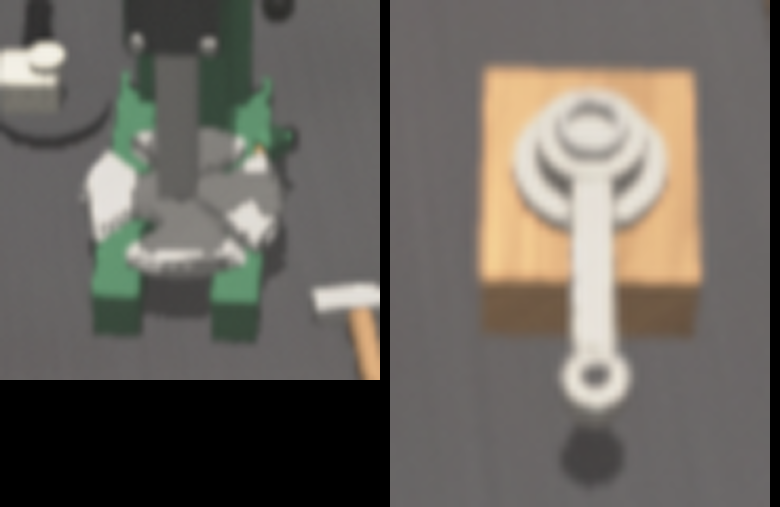

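View pics/topcrop.png

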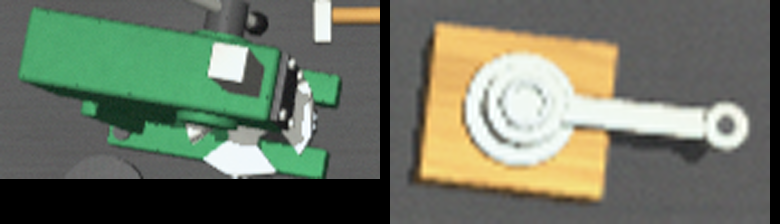

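The side crop confirms the grey lever: flange, hub and ringed pin at (590,150) on the block, with its arm pointing out the front. The plate shows notches diagonal to the front, at crop (135,215) and (225,215). Next I measure the plate angle and refine the poses.

Run:
```python
from h import *
D={n:np.load(f'pics/{n}.npz') for n in('top','side')}
ux=np.array([np.cos(np.radians(79.97)),np.sin(np.radians(79.97))]);uy=np.array([-ux[1],ux[0]])
# base sides from top view: front edge & lateral edges
im,d=D['top']['im'],D['top']['d'];c=cam('top');P=cloud('top',d,c);h=cv2.cvtColor(im,cv2.COLOR_RGB2HSV)
g=(h[...,0]>50)&(h[...,0]<80)&(h[...,1]>80)&(abs(P[...,2]-.058)<.006)&(P[...,1]>.0)&(P[...,1]<.4)&(P[...,0]>.45)
q=P[g][:,:2]; l=np.c_[q@ux,q@uy]
print('base press-coord min/max',np.percentile(l,[0,1,99,100],axis=0))
f0=np.array([.62490,.19847])-.1531*ux; ram=f0+.062*ux; hub=f0+.114*ux; print('mouth',f0,'ram',ram,'hub',hub)
for n in D:
    c=cam(n);P=cloud(n,D[n]['d'],c)
    print(n)
    for r in (.065,.08):
        s=''
        for a in range(-100,190,4):
            t=np.radians(a); X=np.r_[hub+r*(-np.cos(t)*ux+np.sin(t)*uy),.078]
            u,v=np.round(proj(c,X)).astype(int); z=P[v,u,2]
            s+='#' if abs(z-.078)<.008 else ('.' if z<.07 else '^')
        print(r,s,'(from -100 step 4deg)')
# block / lever in world
im,d=D['top']['im'],D['top']['d'];c=cam('top');P=cloud('top',d,c);h=cv2.cvtColor(im,cv2.COLOR_RGB2HSV)
roi=np.zeros(d.shape,bool);roi[135:195,340:435]=1
a=roi&(h[...,1]<60)&(h[...,2]>120)&(P[...,2]>.062)
print('heights',np.histogram(P[a][:,2],12))
for nm,lo,hi in(('flange',.062,.071),('hub',.085,.094),('pin',.097,.11)):
    m=a&(P[...,2]>lo)&(P[...,2]<hi);q=P[m];print(nm,len(q),cv2.minEnclosingCircle(q[:,:2].astype(np.float32)))
w=roi&(P[...,2]>.048)&(P[...,2]<.06)&(h[...,1]>70);print('block',cv2.minAreaRect(P[w][:,:2].astype(np.float32)))
arm=a&(P[...,2]>.08); q=P[arm]; 
ctr=np.array(cv2.minEnclosingCircle(P[a&(P[...,2]>.097)][:,:2].astype(np.float32))[0]); 
e=q[np.linalg.norm(q[:,:2]-ctr,axis=1)>.04]; far=e[np.linalg.norm(e[:,:2]-ctr,axis=1)>.122]
print('arm mean',e.mean(0),'boss',far.mean(0),cv2.minEnclosingCircle(far[:,:2].astype(np.float32)),np.linalg.norm(far.mean(0)[:2]-ctr))
vx,vy,x0,y0=cv2.fitLine(e[:,:2].astype(np.float32),cv2.DIST_L2,0,.01,.01).ravel();print('dir deg',np.degrees(np.arctan2(vy,vx)),x0,y0)
r=roi;b=(h[...,0]>170)|(h[...,0]<8)
b&=(h[...,1]>150)&(P[...,2]>.11)&(P[...,2]<.15);print('bottle',P[b].mean(0))
```

```text
base press-coord min/max [[ 0.15114423 -0.65485014]
 [ 0.15217018 -0.65287149]
 [ 0.45293051 -0.50657944]
 [ 0.45728647 -0.50585455]]
mouth [0.59823552 0.04770987] ram [0.60903368 0.10876231] hub [0.6180902  0.15996758]
top
0.065 ^^^^^^^^^^^^^^^^^^^^######^^####.........##############......###^^^^^^^^^ (from -100 step 4deg)
0.08 ^^^^^^^^^^^^^^^##################.......#################.....###^^^^^^^^ (from -100 step 4deg)
side
0.065 ##############..#####.#########........################......###^^^^^^^^^ (from -100 step 4deg)
0.08 ##############..################......##################....#####^^^^^^^# (from -100 step 4deg)
heights (array([713,   0,   0,   0,   0,   0,   0,   0,   0,   0,   0,   2]), array([0.06220173, 0.18099956, 0.29979738, 0.41859521, 0.53739303,
       0.65619086, 0.77498868, 0.89378651, 1.01258433, 1.13138216,
       1.25017998, 1.36897781, 1.48777563]))
flange 162 ((0.6342572569847107, -0.25458645820617676), 0.03929392620921135)
hub 373 ((0.6275110244750977, -0.3188203275203705), 0.09151598811149597)
pin 64 ((0.6274100542068481, -0.31353697180747986), 0.08382146060466766)
block ((0.6341097950935364, -0.25510650873184204), (0.13061712682247162, 0.1113331988453865), 82.96287536621094)
arm mean [ 0.62756996 -0.30147118  0.09653637] boss [ 0.62347973 -0.35030926  0.10151319] ((0.5367725491523743, -0.23294565081596375), 0.1946152299642563) 0.1486516350238684
dir deg 86.97293 0.62757 -0.30147117
bottle [ 0.4776222  -0.3031986   0.12901307]
```

```bash
cat >> h.py <<'E'
ux=np.array([.1742,.9847,0]);uy=np.array([-.9847,.1742,0]);uz=np.array([0,0,1.]);ram=np.array([.6090,.1088,0])
def PW(x,y,z): return ram+x*ux+y*uy+z*uz   # press coords (m) -> world
def orient(tilt,ax=ux):
    ay=np.cross(uz,ax); t=np.radians(tilt); z=np.sin(t)*ax-np.cos(t)*uz; y=-ay; return np.stack([np.cross(y,z),y,z],1)
def delta(pos,Rt):
    s=env.read_state(); R0=R.from_rotvec(s['tool_rot']).as_matrix()
    w=R.from_matrix(Rt@R0.T).as_rotvec()
    print('lin',((np.array(pos)-s['tool_pos'])/.4).round(3),'rot',(w/np.radians(60)).round(3),'dist',np.linalg.norm(pos-s['tool_pos']).round(3))
E
python3 - <<'E'
from h import *
Rt=orient(30)
for p in ([.38,.22,.28],PW(-.07,.13,.16),PW(-.0198,.1057,.13),PW(-.0198,.1057,.0907)): delta(np.array(p),Rt)
E
```

```text
lin [ 0.343 -0.956  0.178] rot [ 0.473  0.261 -1.27 ] dist 0.413
lin [ 0.565 -1.35  -0.122] rot [ 0.473  0.261 -1.27 ] dist 0.587
lin [ 0.647 -1.237 -0.197] rot [ 0.473  0.261 -1.27 ] dist 0.564
lin [ 0.647 -1.237 -0.295] rot [ 0.473  0.261 -1.27 ] dist 0.571
```

>>> servo_tool(increments=[{"linear":[0.34,-0.95,0.18],"rotation":[0,0,-0.95]},{"linear":[0.34,-0.95,0.18],"rotation":[0,0,-0.95]},{"linear":[0.34,-0.95,0.18],"rotation":[0,0,-0.95]},{"linear":[0.34,-0.95,0.18],"rotation":[0,0,-0.95]},{"linear":[0.34,-0.95,0.18],"rotation":[0,0,-0.95]},{"linear":[0.34,-0.95,0.18],"rotation":[0,0,-0.95]},{"linear":[0.34,-0.95,0.18],"rotation":[0,0,-0.95]},{"linear":[0.34,-0.95,0.18],"rotation":[0,0,-0.95]},{"linear":[0.34,-0.95,0.18],"rotation":[0,0,-0.95]},{"linear":[0.34,-0.95,0.18],"rotation":[0,0,-0.95]},{"linear":[0.34,-0.95,0.18],"rotation":[0,0,-0.95]}])

```text
time_s: 1.2
tool_pos: [0.3782, 0.2241, 0.2813]
tool_rot: [-1.995, -2.426, 0.0]
force: [-0.2, 0.0, -0.8]
width: 0.0919
gripper_force: 0.0
```

Run:
```python
from h import *
print(env.read_state()['qpos'].round(3)); Rt=orient(30)
for p in (PW(-.07,.13,.16),PW(-.0198,.1057,.13)): delta(p,Rt)
```

```text
[-0.935  0.013  0.331  2.02  -0.005  1.11  -0.408]
lin [ 0.226 -0.404 -0.303] rot [ 0.503  0.004 -0.345] dist 0.221
lin [ 0.308 -0.291 -0.378] rot [ 0.503  0.004 -0.345] dist 0.227
```

>>> servo_tool(increments=[{"linear":[0.1,-0.4,0],"rotation":[0.503,0.004,-0.345]},{"linear":[0.1,-0.4,0],"rotation":[0.503,0.004,-0.345]},{"linear":[0.1,-0.4,0],"rotation":[0.503,0.004,-0.345]},{"linear":[0.226,-0.404,-0.303],"rotation":[0.503,0.004,-0.345]},{"linear":[0.226,-0.404,-0.303],"rotation":[0.503,0.004,-0.345]},{"linear":[0.226,-0.404,-0.303],"rotation":[0.503,0.004,-0.345]},{"linear":[0.226,-0.404,-0.303],"rotation":[0.503,0.004,-0.345]},{"linear":[0.226,-0.404,-0.303],"rotation":[0.503,0.004,-0.345]},{"linear":[0.226,-0.404,-0.303],"rotation":[0.503,0.004,-0.345]}])

```text
time_s: 2.1
tool_pos: [0.4697, 0.0627, 0.1623]
tool_rot: [-2.106, -1.768, -0.569]
force: [0.9, -0.3, 0.5]
width: 0.0922
gripper_force: 0.0
```

Run:
```python
from h import *
s=env.read_state();print(s['qpos'].round(3)); Rt=orient(30)
for p in (PW(-.0198,.1057,.13),PW(-.0198,.1057,.0907)): delta(p,Rt)
c,im,d=shot('wrist'); cv2.imwrite('pics/w1.png',im[...,::-1])
```

```text
[-0.506  0.329  0.782  2.19  -0.937  1.015  0.72 ]
lin [ 0.079  0.112 -0.081] rot [-0.002  0.003 -0.001] dist 0.064
lin [ 0.079  0.112 -0.179] rot [-0.002  0.003 -0.001] dist 0.09
```

View pics/w1.png

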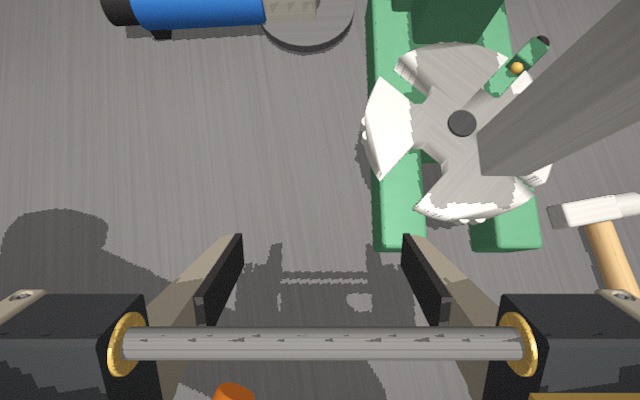

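The wrist view shows the hub cap at (462,122) and the wide notch opening front-left at (415,185). The base legs sit either side of it. I'll check the hub position and plan the arc.

Run:
```python
from h import *
print('hub from wrist',plane('wrist',462,122,.08), 'expect',PW(.052,0,.078))
P0=PW(-.0198,.1057,.0907); s=env.read_state()
for r,l in((.078,(40.5,30,20,10,0,-4,-6,-8)),):
  for a in l:
    t=np.radians(a); tip=np.array([.052-r*np.cos(t),r*np.sin(t)])
    p=PW(tip[0]-.0125,tip[1]+.055,.0907); print(a,((p-P0)/.4).round(4))
```

```text
hub from wrist [0.62209911 0.16197415 0.08      ] expect [0.6180584 0.1600044 0.078    ]
40.5 [ 0.0001 -0.      0.    ]
30 [ 0.0252 -0.0254  0.    ]
20 [ 0.053  -0.0449  0.    ]
10 [ 0.0838 -0.0593  0.    ]
0 [ 0.1167 -0.0681  0.    ]
-4 [ 0.1301 -0.07    0.    ]
-6 [ 0.1369 -0.0706  0.    ]
-8 [ 0.1437 -0.071   0.    ]
```

>>> servo_tool(increments=[{"linear":[0.079,0.112,-0.081]},{"linear":[0.079,0.112,-0.081]},{"linear":[0.079,0.112,-0.081]},{"linear":[0.079,0.112,-0.081]}])

```text
schema error: expected keys linear, rotation
```

Run:
```python
from h import *
print(cam('wrist')[3]); delta(PW(-.0198,.1057,.0907),orient(30))
c,im,d=shot('wrist'); cv2.imwrite('pics/w2.png',im[...,::-1])
```

```text
[0.4663177  0.0467714  0.35653391]
lin [ 0.079  0.113 -0.181] rot [-0.003  0.005 -0.   ] dist 0.091
```

View pics/w2.png

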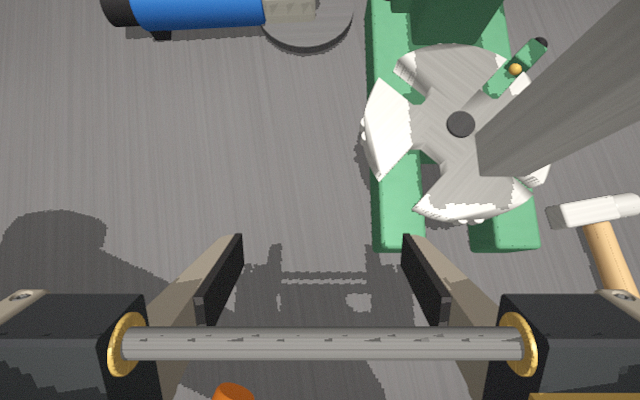

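The move was refused because rotation was missing, so the view is unchanged. Retrying.

>>> servo_tool(increments=[{"linear":[0.079,0.112,-0.081],"rotation":[0,0,0]},{"linear":[0.079,0.112,-0.081],"rotation":[0,0,0]},{"linear":[0.079,0.112,-0.081],"rotation":[0,0,0]},{"linear":[0.079,0.112,-0.12],"rotation":[0,0,0]},{"linear":[0.079,0.112,-0.15],"rotation":[0,0,0]},{"linear":[0.079,0.112,-0.18],"rotation":[0,0,0]},{"linear":[0.079,0.112,-0.18],"rotation":[0,0,0]}])

```text
time_s: 2.9
tool_pos: [0.5004, 0.1055, 0.0893]
tool_rot: [-2.109, -1.765, -0.567]
force: [-0.2, 0.2, -0.2]
width: 0.0922
gripper_force: 0.0
```

Run:
```python
from h import *
delta(PW(-.0198,.1057,.0907),orient(30))
```

```text
lin [0.003 0.006 0.003] rot [-0.001  0.001  0.003] dist 0.003
```

>>> servo_tool(increments=[{"linear":[0.015,-0.013,0.002],"rotation":[0,0,0]},{"linear":[0.028,-0.022,0.002],"rotation":[0,0,0]},{"linear":[0.042,-0.032,0.002],"rotation":[0,0,0]},{"linear":[0.056,-0.04,0.002],"rotation":[0,0,0]},{"linear":[0.071,-0.048,0.002],"rotation":[0,0,0]},{"linear":[0.086,-0.054,0.002],"rotation":[0,0,0]},{"linear":[0.1,-0.059,0.002],"rotation":[0,0,0]}])

```text
time_s: 3.6
tool_pos: [0.5414, 0.0823, 0.0891]
tool_rot: [-2.109, -1.766, -0.565]
force: [0.0, 0.0, 0.7]
width: 0.0919
gripper_force: 0.0
```

Run:
```python
from h import *
for y in (.055,.05,.046,.043,.04): print(y);delta(PW(.052-.078-.0125,y,.0915),orient(30))
```

```text
0.055
lin [ 0.017 -0.005  0.006] rot [0.    0.    0.002] dist 0.007
0.05
lin [ 0.029 -0.007  0.006] rot [0.    0.    0.002] dist 0.012
0.046
lin [ 0.039 -0.008  0.006] rot [0.    0.    0.002] dist 0.016
0.043
lin [ 0.046 -0.01   0.006] rot [0.    0.    0.002] dist 0.019
0.04
lin [ 0.054 -0.011  0.006] rot [0.    0.    0.002] dist 0.022
```

>>> servo_tool(increments=[{"linear":[0.01,-0.003,0.002],"rotation":[0,0,0]},{"linear":[0.02,-0.005,0.004],"rotation":[0,0,0]},{"linear":[0.029,-0.007,0.004],"rotation":[0,0,0]}])

```text
time_s: 3.9
tool_pos: [0.5528, 0.0797, 0.0909]
tool_rot: [-2.109, -1.766, -0.565]
force: [-0.2, 0.3, 1.2]
width: 0.0916
gripper_force: 0.0
```

Run:
```python
from h import *
c,im,d=shot('wrist'); cv2.imwrite('pics/w3.png',im[:300,200:,::-1]); print(env.read_state()['force'])
```

```text
[ 0.54925922 -0.13588747 -0.58689245]
```

View pics/w3.png

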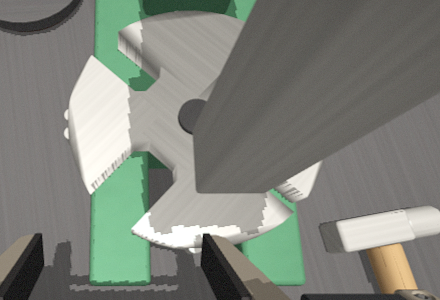

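The plate has not turned and the force is near zero. The fingertip shows at crop (205,240), just at or in front of the rim, so I'll check the geometry by projection.

Run:
```python
from h import *
c,im,d=shot('wrist'); s=env.read_state(); M=R.from_rotvec(s['tool_rot']).as_matrix(); p=s['tool_pos']; P=cloud('wrist',d,c)
print(env.tcp_to_tips)
for l in ([0,.046,.025],[0,.055,.025],[0,.064,.025],[-.01,.046,.025],[.01,.046,.025],[0,-.046,.025]): 
    w=p+M@np.array(l); print(l,w.round(3),(proj(c,w)-[200,0]).round(0), 'press',((w-ram)@ux).round(3),((w-ram)@uy).round(3))
print('hub px',proj(c,PW(.052,0,.078))-[200,0], 'rim front',proj(c,PW(-.038,0,.078))-[200,0])
# depths near finger
loc=(P-p)@M
m=(d>0)&(loc[...,1]>.03)&(loc[...,1]<.09)&(loc[...,2]>-.03)&(loc[...,2]<.028)&(abs(loc[...,0])<.03)
v,u=np.where(m); q=loc[m]; print(len(q),q.min(0),q.max(0)); i=q[:,2].argmax(); print(u[i]-200,v[i],q[i])
# plate polar
hub=PW(.052,0,0)
for r in (.065,.08):
    t_=''
    for a in range(-100,190,4):
        t=np.radians(a); X=PW(.052-r*np.cos(t),r*np.sin(t),.078); u,v=np.round(proj(c,X)).astype(int)
        if not(0<=u<640 and 0<=v<400): t_+=' ';continue
        z=P[v,u,2]; t_+='#' if abs(z-.078)<.008 else '.' if z<.07 else '^'
    print(t_)
```

```text
0.025
[0, 0.046, 0.025] [0.6   0.084 0.069] [190. 231.] press -0.026 0.004
[0, 0.055, 0.025] [0.609 0.082 0.069] [203. 231.] press -0.026 -0.005
[0, 0.064, 0.025] [0.618 0.081 0.069] [216. 231.] press -0.026 -0.014
[-0.01, 0.046, 0.025] [0.599 0.075 0.064] [189. 245.] press -0.035 0.004
[0.01, 0.046, 0.025] [0.602 0.092 0.074] [191. 217.] press -0.017 0.004
[0, -0.046, 0.025] [0.51  0.1   0.069] [ 53. 231.] press -0.026 0.096
hub px [192.63332539 118.7732533 ] rim front [200.04405817 248.10793884]
5269 [-0.02228134  0.03000215 -0.02998887] [0.02652853 0.08996694 0.02799835]
246 198 [0.02238735 0.08251442 0.02799835]
^^^^^^^^^^^^^^^^^###############........################.....############
^^^^^^^^^^###..##################.......#################....############
```

Run:
```python
from h import *
c,im,d=shot('wrist'); s=env.read_state(); M=R.from_rotvec(s['tool_rot']).as_matrix(); p=s['tool_pos']; P=cloud('wrist',d,c); loc=(P-p)@M
for u,v in ((204,238),(207,240),(206,245),(212,245),(210,260),(225,260),(230,285),(40,238),(38,245),(195,225),(180,230),(150,235)): print(u,v,d[v,u+200].round(3),loc[v,u+200].round(3),P[v,u+200].round(3),im[v,u+200])
print(s['width'],c)
```

```text
204 238 0.178 [ 0.011  0.046 -0.011] [0.598 0.076 0.106] [30 26 23]
207 240 0.175 [ 0.011  0.047 -0.014] [0.599 0.074 0.109] [44 39 39]
206 245 0.174 [ 0.009  0.046 -0.016] [0.598 0.071 0.109] [20 20 25]
212 245 0.169 [ 0.011  0.048 -0.021] [0.599 0.071 0.114] [51 45 48]
210 260 0.167 [ 0.004  0.046 -0.025] [0.596 0.063 0.114] [23 27 24]
225 260 0.152 [ 0.012  0.049 -0.038] [0.599 0.062 0.13 ] [47 42 41]
230 285 0.136 [ 0.009  0.046 -0.055] [0.594 0.052 0.143] [27 23 29]
40 238 0.18 [ 0.01  -0.046 -0.009] [0.508 0.092 0.103] [30 31 25]
38 245 0.177 [ 0.008 -0.046 -0.013] [0.507 0.088 0.106] [26 25 26]
195 225 0.207 [0.007 0.047 0.018] [0.602 0.086 0.079] [249 253 245]
180 230 0.206 [0.005 0.038 0.016] [0.592 0.085 0.079] [255 255 255]
150 235 0.206 [0.002 0.018 0.015] [0.572 0.085 0.079] [255 255 255]
0.09215212292761811 (np.float64(320.6313760998103), 321.9431768923754, 198.7757182238951, array([0.54997067, 0.0643423 , 0.28412051]), array([[ 9.84364192e-01, -1.71348949e-01,  4.08249364e-02],
       [-1.76144363e-01, -9.58278292e-01,  2.25113037e-01],
       [ 5.48768124e-04, -2.28784295e-01, -9.73476987e-01]]))
```

Run:
```python
from h import *
c,im,d=shot('side'); s=env.read_state(); M=R.from_rotvec(s['tool_rot']).as_matrix(); p=s['tool_pos']
A=im.copy()
for y in (.055,-.055):
    for z,col in ((.025,(255,0,0)),(-.01,(255,255,0))):
        u,v=proj(c,p+M@np.array([0,y,z])); cv2.circle(A,(int(round(u)),int(round(v))),1,col,-1)
k=cv2.resize(A[60:220,220:400],None,fx=3.3,fy=3.3,interpolation=cv2.INTER_NEAREST); cv2.imwrite('pics/s2.png',k[...,::-1])
```

```text
(no output)
```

View pics/s2.png

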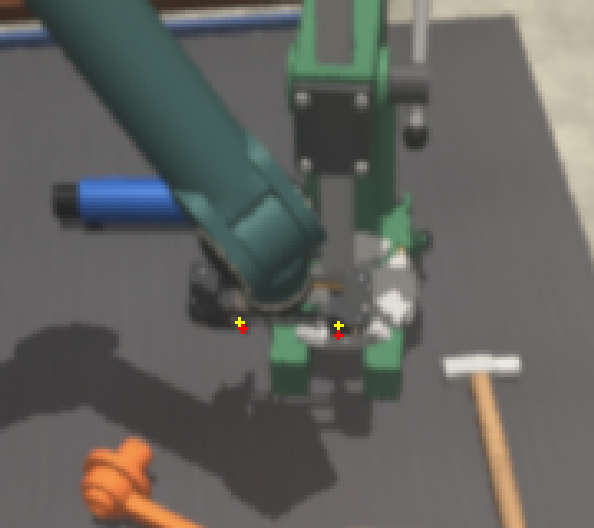

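Run:
```python
from h import *
c,im,d=shot('wrist'); s=env.read_state(); M=R.from_rotvec(s['tool_rot']).as_matrix(); p=s['tool_pos']; P=cloud('wrist',d,c); loc=(P-p)@M
print('cam in tool',((c[3]-p)@M).round(3),'force',s['force'].round(1))
for v in range(226,300,6):
    row=[]
    for u in range(394,426,4): row.append('%4d/%3d/%3d'%tuple((loc[v,u]*1000).round(0)))
    print(v,*row)
for u,v in ((570,310),(570,330),(320,340),(525,345),(550,290)): print(u,v,loc[v,u].round(3))
```

```text
cam in tool [ 0.083  0.    -0.175] force [-0.3 -0.7 -0.1]
226    6/ 47/ 18    7/ 49/ 18    7/ 52/ 18    6/ 54/ 18    7/ 56/ 16    7/ 59/ 17    7/ 61/ 16    7/ 64/ 17
232    3/ 47/ 16    3/ 49/ 16    3/ 51/ 15    3/ 54/ 16    3/ 57/ 16    4/ 59/ 15    3/ 62/ 16    3/ 64/ 15
238    0/ 46/ 13    0/ 49/ 14    9/ 46/ -6   12/ 46/-13   12/ 48/-13   11/ 51/-11   10/ 54/-10   11/ 56/-11
244   -3/ 46/ 12   -3/ 48/ 11    5/ 46/ -6    9/ 46/-16   11/ 47/-20   12/ 48/-21   11/ 51/-19   11/ 53/-19
250   -8/ 46/ 13   -8/ 49/ 12    2/ 46/ -8   83/  0/-175   10/ 46/-24   12/ 47/-28   12/ 48/-28   11/ 51/-27
256  -45/ 63/ 77  -45/ 66/ 78   -1/ 46/ -9    3/ 46/-18    7/ 46/-25   10/ 46/-31   12/ 46/-35   11/ 49/-34
262  -49/ 62/ 74  -49/ 66/ 75   -5/ 46/ -9    0/ 46/-19    4/ 46/-26    7/ 46/-32   11/ 46/-38   12/ 46/-41
268  -54/ 62/ 72  -54/ 66/ 72   -8/ 46/-10   -3/ 46/-20    1/ 46/-27    4/ 46/-32    7/ 46/-38   10/ 46/-44
274  -59/ 62/ 71  -58/ 65/ 70  -58/ 69/ 70   -7/ 46/-20   -2/ 45/-28    2/ 45/-35    5/ 46/-39    8/ 46/-45
280  -63/ 62/ 68  -63/ 65/ 68  -63/ 69/ 67  -63/ 72/ 68   -6/ 46/-28   -2/ 46/-34    2/ 46/-40    6/ 46/-46
286  -67/ 62/ 65  -66/ 65/ 64  -67/ 68/ 65  -67/ 72/ 65   -8/ 46/-29   -5/ 46/-35   -1/ 46/-41    2/ 46/-46
292  -72/ 61/ 63  -71/ 65/ 62  -71/ 68/ 62  -72/ 72/ 63  -71/ 75/ 62   -7/ 46/-36   -3/ 46/-43    0/ 46/-48
298  -76/ 61/ 60  -76/ 65/ 61  -75/ 68/ 59  -76/ 71/ 61  -76/ 75/ 60  -76/ 78/ 61   -6/ 46/-43   -3/ 46/-48
570 310 [ 0.033  0.062 -0.106]
570 330 [ 0.033  0.057 -0.113]
320 340 [ 0.026 -0.    -0.109]
525 345 [ 0.027  0.049 -0.111]
550 290 [-0.07   0.194  0.063]
```

Wrist depth shows the fingertips end about 30 mm short of the nominal tip (tool z ≈ -5 mm, not +25), so the finger passed above the plate. I'll use the measured tip offset and check it as I descend.

Run:
```python
from h import *
delta(PW(-.0045,.106,.09),orient(30));delta(PW(-.0045,.106,.0655),orient(30))
```

```text
lin [-0.121  0.107 -0.002] rot [-0.    -0.     0.001] dist 0.065
lin [-0.121  0.107 -0.063] rot [-0.    -0.     0.001] dist 0.069
```

>>> servo_tool(increments=[{"linear":[-0.121,0.107,0.0],"rotation":[0,0,0]},{"linear":[-0.121,0.107,0.0],"rotation":[0,0,0]},{"linear":[-0.121,0.107,0.0],"rotation":[0,0,0]},{"linear":[-0.121,0.107,-0.02],"rotation":[0,0,0]},{"linear":[-0.121,0.107,-0.03],"rotation":[0,0,0]}])

```text
time_s: 4.65
tool_pos: [0.505, 0.1218, 0.0783]
tool_rot: [-2.11, -1.766, -0.566]
force: [-0.5, -0.2, 0.2]
width: 0.0919
gripper_force: 0.0
```

```bash
cat >> h.py <<'E'
def tipcheck():
    c,im,d=shot('wrist'); s=env.read_state(); M=R.from_rotvec(s['tool_rot']).as_matrix(); P=cloud('wrist',d,c); loc=(P-s['tool_pos'])@M
    m=(d>.08)&(abs(abs(loc[...,1])-s['width']/2)<.0015)&(abs(loc[...,0])<.012)&(loc[...,2]>-.08)&(im.max(2)<75)
    for sg in (1,-1):
        q=loc[m&(np.sign(loc[...,1])==sg)]; w=P[m&(np.sign(loc[...,1])==sg)]
        k=np.argsort(q[:,2])[-25:]; print('finger',sg,len(q),'tip loc z',np.median(q[k,2]).round(4),'world',np.median(w[k],0).round(3))
    return c,im,d,P,s
def polar(c,P):
    for r in (.065,.08):
        t_=''
        for a in range(-60,150,3):
            t=np.radians(a); X=PW(.052-r*np.cos(t),r*np.sin(t),.078); u,v=np.round(proj(c,X)).astype(int)
            if not(0<=u<640 and 0<=v<400): t_+=' ';continue
            z=P[v,u,2]; t_+='#' if abs(z-.078)<.006 else '.' if z<.07 else '^'
        print(t_)
E
python3 - <<'E'
from h import *
c,im,d,P,s=tipcheck(); polar(c,P); print(s['force'].round(1)); delta(PW(-.0045,.106,.0655),orient(30))
E
```

```text
finger 1 1688 tip loc z -0.0084 world [0.55  0.112 0.087]
finger -1 1797 tip loc z -0.0065 world [0.459 0.129 0.085]
^^^^^^^^^^^^^^###############............####################.......##
^^^^^^^^^###############^^^^^^^^^^^^....######################.....###
[-0.2  0.3 -0.7]
lin [-0.002  0.003 -0.03 ] rot [ 0.001 -0.     0.003] dist 0.012
```

>>> servo_tool(increments=[{"linear":[-0.002,0.003,-0.015],"rotation":[0,0,0]},{"linear":[-0.002,0.003,-0.03],"rotation":[0,0,0]},{"linear":[-0.002,0.003,-0.042],"rotation":[0,0,0]},{"linear":[-0.002,0.003,-0.042],"rotation":[0,0,0]}])

```text
time_s: 5.1
tool_pos: [0.5028, 0.1235, 0.0611]
tool_rot: [-2.109, -1.765, -0.564]
force: [0.1, -0.1, -0.0]
width: 0.092
gripper_force: 0.0
```

Run:
```python
from h import *
c,im,d,P,s=tipcheck(); print(s['force'].round(1)); 
for a in (40,20,0): 
    t=np.radians(a); delta(PW(.052-.078*np.cos(t)+.003,.078*np.sin(t)+.055,.062),orient(30))
```

```text
finger 1 1916 tip loc z -0.0071 world [0.548 0.115 0.069]
finger -1 1820 tip loc z -0.0055 world [0.457 0.131 0.067]
[-0.6  0.5  0.9]
lin [ 0.004 -0.003  0.001] rot [ 0.    -0.001  0.002] dist 0.002
lin [ 0.056 -0.046  0.001] rot [ 0.    -0.001  0.002] dist 0.029
lin [ 0.119 -0.069  0.001] rot [ 0.    -0.001  0.002] dist 0.055
```

In the notch. Push partway along the arc.

>>> servo_tool(increments=[{"linear":[0.016,-0.015,0.001],"rotation":[0,0,0]},{"linear":[0.029,-0.026,0.001],"rotation":[0,0,0]},{"linear":[0.042,-0.036,0.001],"rotation":[0,0,0]},{"linear":[0.056,-0.045,0.001],"rotation":[0,0,0]},{"linear":[0.071,-0.053,0.001],"rotation":[0,0,0]},{"linear":[0.086,-0.06,0.001],"rotation":[0,0,0]}])

```text
time_s: 5.75
tool_pos: [0.5381, 0.0994, 0.0624]
tool_rot: [-2.109, -1.765, -0.565]
force: [-1.5, 0.8, 0.1]
width: 0.0923
gripper_force: 0.8
```

Run:
```python
from h import *
c,im,d,P,s=tipcheck(); polar(c,P); print(s['force'].round(1)); 
for y in (.055,.05,.046,.043): delta(PW(-.023,y,.062),orient(30))
```

```text
finger 1 1068 tip loc z 0.0744 world [0.593 0.131 0.001]
finger -1 319 tip loc z -0.0248 world [0.491 0.099 0.086]
^^^^^^^^^^^^#########............####################.......##########
^^^^^^###############^^^^^......######################.....###########
[0.7 0.2 0.1]
lin [ 0.028 -0.007 -0.001] rot [0.001 0.002 0.003] dist 0.012
lin [ 0.041 -0.01  -0.001] rot [0.001 0.002 0.003] dist 0.017
lin [ 0.051 -0.011 -0.001] rot [0.001 0.002 0.003] dist 0.021
lin [ 0.058 -0.013 -0.001] rot [0.001 0.002 0.003] dist 0.024
```

>>> servo_tool(increments=[{"linear":[0.014,-0.005,0.0],"rotation":[0,0,0]},{"linear":[0.025,-0.007,0.0],"rotation":[0,0,0]},{"linear":[0.034,-0.008,0.0],"rotation":[0,0,0]},{"linear":[0.04,-0.01,0.0],"rotation":[0,0,0]},{"linear":[0.046,-0.01,0.0],"rotation":[0,0,0]}])

```text
time_s: 6.3
tool_pos: [0.555, 0.0958, 0.0622]
tool_rot: [-2.107, -1.765, -0.563]
force: [-9.0, -1.1, 6.2]
width: 0.0918
gripper_force: 4.5
```

```bash
cat >> h.py <<'E'
def edges(c,P,rs=(.06,.07,.08)):
    for r in rs:
        A=np.arange(-60,75,.5); ok=[]
        for a in A:
            t=np.radians(a); u,v=np.round(proj(c,PW(.052-r*np.cos(t),r*np.sin(t),.078))).astype(int)
            ok.append(P[v,u,2] if 0<=u<640 and 0<=v<400 else np.nan)
        ok=np.array(ok); low=(ok<.07)
        print(r,'notch low span',A[low].min() if low.any() else None,A[low].max() if low.any() else None, 'plate first above', A[(abs(ok-.078)<.006)&(A>0)][:1])
E
python3 - <<'E'
from h import *
s=env.read_state(); c,im,d=shot('wrist'); P=cloud('wrist',d,c); polar(c,P); edges(c,P); print(s['force'].round(1)); 
for y in (.046,.043,.04): delta(PW(-.023,y,.062),orient(30))
E
```

```text
^^^^^^^^^^^#######.^.........####################.......^#############
^^^^^############^^^^#......######################......##############
0.06 notch low span -9.0 27.0 plate first above [27.5]
0.07 notch low span -6.5 24.0 plate first above [0.5]
0.08 notch low span 5.0 22.0 plate first above [3.]
[-9.  -1.1  6.2]
lin [ 0.012 -0.004 -0.001] rot [-0.001 -0.002  0.001] dist 0.005
lin [ 0.019 -0.005 -0.001] rot [-0.001 -0.002  0.001] dist 0.008
lin [ 0.027 -0.007 -0.001] rot [-0.001 -0.002  0.001] dist 0.011
```

>>> servo_tool(increments=[{"linear":[0.006,-0.001,0.0],"rotation":[0,0,0]},{"linear":[0.012,-0.002,0.0],"rotation":[0,0,0]},{"linear":[0.018,-0.003,0.0],"rotation":[0,0,0]}])

```text
time_s: 6.65
tool_pos: [0.5602, 0.0953, 0.0625]
tool_rot: [-2.104, -1.763, -0.561]
force: [-7.7, 1.2, 5.9]
width: 0.0919
gripper_force: 4.1
```

Run:
```python
from h import *
s=env.read_state(); c,im,d=shot('wrist'); P=cloud('wrist',d,c); edges(c,P); print(s['force'].round(1)); 
for y in (.046,.043,.04): delta(PW(-.023,y,.062),orient(30))
```

```text
0.06 notch low span -12.0 23.5 plate first above [24.]
0.07 notch low span -10.0 20.5 plate first above [0.5]
0.08 notch low span 2.0 19.0 plate first above [0.5]
[-7.7  1.2  5.9]
lin [-0.005 -0.003 -0.001] rot [-0.002 -0.002  0.   ] dist 0.002
lin [ 0.003 -0.004 -0.001] rot [-0.002 -0.002  0.   ] dist 0.002
lin [ 0.01  -0.005 -0.001] rot [-0.002 -0.002  0.   ] dist 0.005
```

>>> servo_tool(increments=[{"linear":[0.004,0,0.0],"rotation":[0,0,0]},{"linear":[0.008,0,0.0],"rotation":[0,0,0]},{"linear":[0.008,0,0.0],"rotation":[0,0,0]}])

```text
time_s: 7.0
tool_pos: [0.5674, 0.0943, 0.0624]
tool_rot: [-2.11, -1.766, -0.567]
force: [-0.1, 0.9, -0.5]
width: 0.0919
gripper_force: 0.4
```

Run:
```python
from h import *
s=env.read_state(); c,im,d=shot('wrist'); P=cloud('wrist',d,c); edges(c,P); print(s['force'].round(1));
```

```text
0.06 notch low span -13.5 18.0 plate first above [18.5]
0.07 notch low span -15.0 15.5 plate first above [16.]
0.08 notch low span -3.5 13.5 plate first above [14.]
[-0.1  0.9 -0.5]
```

>>> servo_tool(increments=[{"linear":[-0.015,0.0,0.0],"rotation":[0,0,0]},{"linear":[-0.015,0.0,0.05],"rotation":[0,0,0]},{"linear":[-0.015,0.0,0.11],"rotation":[0,0,0]},{"linear":[-0.03,-0.12,0.15],"rotation":[0,0,0]},{"linear":[-0.05,-0.24,0.25],"rotation":[0,0,0]},{"linear":[-0.05,-0.36,0.35],"rotation":[0,0,0]},{"linear":[-0.05,-0.36,0.35],"rotation":[0,0,0]},{"linear":[-0.05,-0.36,0.35],"rotation":[0,0,0]}])

```text
time_s: 7.85
tool_pos: [0.5478, -0.0542, 0.2049]
tool_rot: [-2.118, -1.764, -0.572]
force: [0.4, -0.0, 0.0]
width: 0.0919
gripper_force: 0.0
```

Run:
```python
from h import *
s=env.read_state(); c,im,d=shot('wrist'); P=cloud('wrist',d,c); edges(c,P,(.05,.06,.07,.08)); cv2.imwrite('pics/w4.png',im[...,::-1])
h=cv2.cvtColor(im,cv2.COLOR_RGB2HSV)
# notch walls: low region in notch, width axis
x=((P-ram)@ux); y=((P-ram)@uy)
for xs in (-.03,-.02,-.01,0.,.01):
    m=(abs(x-xs)<.002)&(abs(P[...,2]-.078)<.005)&(abs(y)<.06); yy=np.sort(y[m]); 
    g=np.diff(yy); i=g.argmax(); print(xs,'gap',yy[i].round(4),yy[i+1].round(4))
# hub cap dark
m=(abs(x-.052)<.02)&(abs(y)<.02)&(im.max(2)<90)&(P[...,2]>.07)&(P[...,2]<.09); print('hub',m.sum(),x[m].mean(),y[m].mean())
# base lateral and front
g=(h[...,0]>50)&(h[...,0]<80)&(h[...,1]>80)&(abs(P[...,2]-.058)<.004)&(x<.0)&(x>-.08)
print('base y',np.percentile(y[g],[.5,99.5]),'front x',np.percentile(x[g],.5), 'inner',y[g&(y<0)].max(),y[g&(y>0)].min())
```

```text
0.05 notch low span -22.0 74.5 plate first above [22.5]
0.06 notch low span -19.0 18.5 plate first above [19.]
0.07 notch low span -15.5 15.5 plate first above [16.]
0.08 notch low span -13.0 14.0 plate first above [14.5]
-0.03 gap -0.0205 0.02
-0.02 gap -0.0205 0.0198
-0.01 gap -0.0205 0.0197
0.0 gap -0.0204 0.0196
0.01 gap -0.0194 0.018
hub 0 nan nan
base y [-0.07352363  0.07286561] front x -0.061608974956606034 inner -0.032442194305520304 0.03190179162842698<stdin>:10: RuntimeWarning: Mean of empty slice.
  ret = ret.dtype.type(ret / rcount)
```

>>> servo_tool(increments=[{"linear":[0.15,-0.9,0.1],"rotation":[0,0,0]},{"linear":[0.15,-0.9,0.1],"rotation":[0,0,0]},{"linear":[0.15,-0.9,0.1],"rotation":[0,0,0]},{"linear":[0.15,-0.9,0.1],"rotation":[0,0,0]},{"linear":[0.15,-0.9,0.1],"rotation":[0,0,0]},{"linear":[0.15,-0.9,0.1],"rotation":[0,0,0]},{"linear":[0.15,-0.9,0.1],"rotation":[0,0,0]},{"linear":[0.15,-0.9,0.1],"rotation":[0,0,0]},{"linear":[0.15,-0.9,0.1],"rotation":[0,0,0]},{"linear":[0.15,-0.9,0.1],"rotation":[0,0,0]}])

```text
time_s: 8.9
tool_pos: [0.6069, -0.4074, 0.2404]
tool_rot: [-2.105, -1.764, -0.566]
force: [0.3, 1.2, 1.0]
width: 0.0918
gripper_force: 0.0
```

```bash
cat >> h.py <<'E'
def lever(n='wrist',zoff=0.,box=((.5,.75),(-.45,-.18)),pinz=None):
    c,im,d=shot(n); P=cloud(n,d,c); h=cv2.cvtColor(im,cv2.COLOR_RGB2HSV)
    b=(P[...,0]>box[0][0])&(P[...,0]<box[0][1])&(P[...,1]>box[1][0])&(P[...,1]<box[1][1])&(h[...,1]<70)&(h[...,2]>110)
    z=P[...,2]-zoff
    res={}
    for nm,lo,hi in(('flange',.008,.016),('hub',.0335,.040),('arm',.028,.0375),('pin',.0425,.050)):
        m=b&(z>lo)&(z<hi); q=P[m]
        if len(q)>10: res[nm]=q; print(nm,len(q),np.round(cv2.minEnclosingCircle(q[:,:2].astype(np.float32))[0],4),cv2.minEnclosingCircle(q[:,:2].astype(np.float32))[1].__round__(4),np.median(q[:,2]).round(4))
    return c,im,d,P,res
E
python3 - <<'E'
from h import *
s=env.read_state(); print(s['qpos'].round(2))
c,im,d,P,res=lever(zoff=.055)
cv2.imwrite('pics/w5.png',im[...,::-1])
f=np.array(cv2.minEnclosingCircle(res['pin'][:,:2].astype(np.float32))[0]); 
q=res['arm'];q=q[(np.linalg.norm(q[:,:2]-f,axis=1)>.045)&(np.linalg.norm(q[:,:2]-f,axis=1)<.115)]
vx,vy,x0,y0=cv2.fitLine(q[:,:2].astype(np.float32),cv2.DIST_HUBER,0,.01,.01).ravel()
print(len(q),'az',np.degrees(np.arctan2(vy,vx))%180,'pt',x0,y0,'z',np.median(q[:,2]),'from pin az',np.degrees(np.arctan2(y0-f[1],x0-f[0]))%180)
E
```

```text
[ 0.35  0.88  0.79  1.15 -0.91  1.75  0.91]
flange 952 [ 0.6353 -0.2554] 0.04 0.0678
hub 3243 [ 0.6256 -0.3185] 0.0918 0.091
arm 3041 [ 0.6256 -0.3185] 0.0918 0.0906
pin 453 [ 0.635  -0.2553] 0.0184 0.1015
1085 az 83.11577 pt 0.62575215 -0.335684 z 0.08974610304325648 from pin az 83.41131350084007
```

View pics/w5.png

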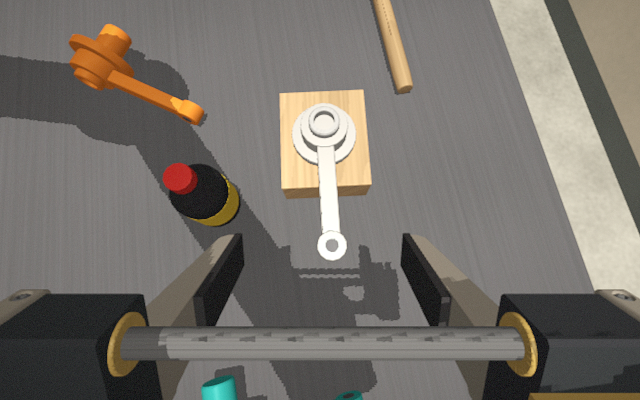

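The wrist view shows the grey lever upright on the block: pin (323,122), flange around it, boss (331,246). The bottle at (205,190) is clear to the left. The measured pin radius of 18.4 mm and flange radius of 40 mm match the description.

Run:
```python
from h import *
a=np.radians(83.2); lx=np.array([np.cos(a),np.sin(a),0]); pin=np.array([.635,-.2553,0])
for z in (.13,.0613): delta(pin-.0615*lx+z*uz,orient(30,lx))
```

```text
lin [ 0.051  0.226 -0.278] rot [-0.003 -0.     0.053] dist 0.145
lin [ 0.051  0.226 -0.45 ] rot [-0.003 -0.     0.053] dist 0.202
```

>>> servo_tool(increments=[{"linear":[0.051,0.1,-0.1],"rotation":[0,0,0.053]},{"linear":[0.051,0.226,-0.2],"rotation":[0,0,0.053]},{"linear":[0.051,0.226,-0.278],"rotation":[0,0,0.053]},{"linear":[0.051,0.226,-0.278],"rotation":[0,0,0.053]},{"linear":[0.051,0.226,-0.278],"rotation":[0,0,0.053]}])

```text
time_s: 9.45
tool_pos: [0.6273, -0.3173, 0.1319]
tool_rot: [-2.05, -1.819, -0.55]
force: [-0.2, -0.3, 1.4]
width: 0.0918
gripper_force: 0.0
```

Run:
```python
from h import *
print(env.read_state()['qpos'].round(2))
a=np.radians(83.2); lx=np.array([np.cos(a),np.sin(a),0]); pin=np.array([.635,-.2553,0])
c,im,d,P,s=tipcheck()
h=cv2.cvtColor(im,cv2.COLOR_RGB2HSV)
m=(h[...,1]<60)&(im.min(2)>150)&(abs(P[...,2]-.0895)<.004); l=(P-s['tool_pos'])@R.from_rotvec(s['tool_rot']).as_matrix(); q=P[m]-pin
k=(q@lx<-.045)&(q@lx>-.11); w=l[m][k]; print(len(w),'bar in tool y',np.percentile(w[:,1],[2,50,98]).round(4))
delta(pin-.0615*lx+.0613*uz,orient(30,lx))
```

```text
[ 0.21  0.91  0.74  1.36 -0.94  1.55  1.  ]
finger 1 1642 tip loc z -0.0048 world [ 0.672 -0.327  0.138]
finger -1 1646 tip loc z -0.0036 world [ 0.581 -0.313  0.138]
2422 bar in tool y [-0.0084  0.0004  0.0097]
lin [ 0.001  0.008 -0.18 ] rot [0.002 0.002 0.002] dist 0.072
```

>>> servo_tool(increments=[{"linear":[0.001,0.007,-0.07],"rotation":[0,0,0]},{"linear":[0.001,0.007,-0.13],"rotation":[0,0,0]},{"linear":[0.001,0.007,-0.172],"rotation":[0,0,0]},{"linear":[0.001,0.007,-0.172],"rotation":[0,0,0]}])

```text
time_s: 9.9
tool_pos: [0.6259, -0.3163, 0.0599]
tool_rot: [-2.053, -1.814, -0.548]
force: [0.4, 0.2, -0.3]
width: 0.0915
gripper_force: 0.0
```

Run:
```python
from h import *
c,im,d,P,s=tipcheck(); print(s['force'])
```

```text
finger 1 2107 tip loc z -0.0057 world [ 0.671 -0.326  0.065]
finger -1 1779 tip loc z -0.0048 world [ 0.58  -0.312  0.066]
[ 0.78309739 -0.4787024  -0.03696211]
```

>>> servo_tool(increments=[{"linear":[0,0,0],"rotation":[0,0,0]},{"linear":[0,0,0],"rotation":[0,0,0]},{"linear":[0,0,0],"rotation":[0,0,0]},{"linear":[0,0,0],"rotation":[0,0,0]},{"linear":[0,0,0],"rotation":[0,0,0]},{"linear":[0,0,0],"rotation":[0,0,0]},{"linear":[0,0,0],"rotation":[0,0,0]},{"linear":[0,0,0],"rotation":[0,0,0]}], gripper=1)

```text
time_s: 10.75
tool_pos: [0.6272, -0.3162, 0.0624]
tool_rot: [-2.053, -1.818, -0.55]
force: [-1.5, 0.2, 1.4]
width: 0.03
gripper_force: 0.0
```

>>> servo_tool(increments=[{"linear":[0,0,0],"rotation":[0,0,0]},{"linear":[0,0,0],"rotation":[0,0,0]},{"linear":[0,0,0],"rotation":[0,0,0]},{"linear":[0,0,0],"rotation":[0,0,0]}], gripper=1)

```text
time_s: 11.15
tool_pos: [0.6276, -0.3164, 0.0624]
tool_rot: [-2.053, -1.818, -0.551]
force: [1.9, -1.7, -1.6]
width: 0.0194
gripper_force: 30.0
```

>>> servo_tool(increments=[{"linear":[0,0,0.02],"rotation":[0,0,0]},{"linear":[0,0,0.05],"rotation":[0,0,0]},{"linear":[0,0,0.08],"rotation":[0,0,0]},{"linear":[0,0,0.11],"rotation":[0,0,0]},{"linear":[0,0,0.14],"rotation":[0,0,0]},{"linear":[0,0,0.16],"rotation":[0,0,0]},{"linear":[0,0,0.16],"rotation":[0,0,0]}])

```text
time_s: 11.85
tool_pos: [0.6276, -0.3172, 0.1284]
tool_rot: [-2.055, -1.82, -0.551]
force: [-0.2, 0.0, -6.7]
width: 0.0195
gripper_force: 30.0
```

```bash
cat >> h.py <<'E'
def held():
    """lever pose from wrist depth: planes/points in world. returns pin top centre, arm dir, pitch"""
    c,im,d=shot('wrist'); s=env.read_state(); P=cloud('wrist',d,c); h=cv2.cvtColor(im,cv2.COLOR_RGB2HSV)
    M=R.from_rotvec(s['tool_rot']).as_matrix(); l=(P-s['tool_pos'])@M
    # lever-like frame: ax = tool -x horizontal
    ax=M[:,2].copy(); ax[2]=0; ax/=np.linalg.norm(ax); ay=np.cross(uz,ax); g=s['tool_pos']-.025*M[:,2]
    q=P-g; X,Y,Z=q@ax,q@ay,q[...,2]
    m=(h[...,1]<60)&(im.min(2)>90)&(d>0)&(abs(Y)<.06)&(X<.16)&(X>-.1)
    out={}
    z0=-.027 # approx flange underside rel grasp
    for nm,mm in (('pin',m&(X>.04)&(Z>z0+.041)&(Z<z0+.056)),('flange',m&(X>.02)&(Z>z0+.004)&(Z<z0+.02)),('hub',m&(X>.04)&(Z>z0+.029)&(Z<z0+.041)),('arm',m&(X>.018)&(X<.042)&(abs(Y)<.012)&(Z>0)&(Z<.02)),('boss',m&(X<-.035)&(Z>-.03)&(Z<.02))):
        if mm.sum()>8:
            w=np.stack([X[mm],Y[mm],Z[mm]],1); (cx,cy),r=cv2.minEnclosingCircle(w[:,:2].astype(np.float32))
            A=np.c_[w[:,:2]-w[:,:2].mean(0),np.ones(len(w))]; k=np.linalg.lstsq(A,w[:,2],rcond=None)[0]
            print(nm,mm.sum(),'c',round(cx,4),round(cy,4),'r',round(r,4),'z',np.median(w[:,2]).round(4),'slope x,y',k[:2].round(3),'world',(g+cx*ax+cy*ay).round(4)[:2],(g[2]+np.median(w[:,2])).round(4))
            out[nm]=w
    print('force',s['force'].round(1),'width',s['width'].round(4)); return c,im,P,s,out
E
python3 - <<'E'
from h import *
c,im,P,s,o=held(); cv2.imwrite('pics/w6.png',im[...,::-1]); print(s['qpos'].round(2)); delta(PW(-.15,0,.17),orient(30))
E
```

```text
flange 2241 c 0.0667 -0.0004 r 0.0388 z -0.0211 slope x,y [-0.035  0.002] world [ 0.6345 -0.2631] 0.1279
hub 3032 c 0.0659 0.0013 r 0.0268 z 0.008 slope x,y [ 0.105 -0.004] world [ 0.6327 -0.2637] 0.157
arm 1554 c 0.0301 -0.0001 r 0.0154 z 0.003 slope x,y [-0.12   0.003] world [ 0.6297 -0.2993] 0.152
boss 1802 c -0.0524 -0.0003 r 0.0141 z 0.0133 slope x,y [-0.294  0.001] world [ 0.6197 -0.3813] 0.1623Traceback (most recent call last):
  File "<stdin>", line 2, in <module>
  File "h.py", line 74, in held
    print('force',s['force'].round(1),'width',s['width'].round(4)); return c,im,P,s,out
                                              ^^^^^^^^^^^^^^^^
AttributeError: 'float' object has no attribute 'round'
```

```bash
sed -i "s/s\['width'\].round(4)/round(s['width'],4)/" h.py
python3 - <<'E'
from h import *
c,im,P,s,o=held(); print(s['qpos'].round(2)); delta(PW(-.23,0,.14),orient(37))
E
```

```text
flange 2096 c 0.0636 0.0001 r 0.0383 z -0.0213 slope x,y [ 0.007 -0.   ] world [ 0.6332 -0.2657] 0.1268
hub 2752 c 0.0659 -0.001 r 0.0268 z 0.0081 slope x,y [ 0.083 -0.002] world [ 0.6345 -0.2636] 0.1563
arm 1542 c 0.0302 -0.0001 r 0.0154 z 0.0027 slope x,y [-0.118 -0.003] world [ 0.6294 -0.299 ] 0.1509
boss 1800 c -0.0525 0.0 r 0.0141 z 0.013 slope x,y [-0.3    0.011] world [ 0.6192 -0.381 ] 0.1611
force [-0.3  1.3 -6.9] width 0.0195
[ 0.21  0.91  0.74  1.37 -0.95  1.54  1.  ]
lin [-0.145  0.497  0.034] rot [ 0.116 -0.017 -0.051] dist 0.208
```

>>> servo_tool(increments=[{"linear":[-0.01,0.03,0.034],"rotation":[0.02,0,-0.005]},{"linear":[-0.02,0.08,0.034],"rotation":[0.04,-0.005,-0.01]},{"linear":[-0.035,0.13,0.034],"rotation":[0.06,-0.01,-0.02]},{"linear":[-0.05,0.18,0.034],"rotation":[0.08,-0.01,-0.03]},{"linear":[-0.065,0.23,0.034],"rotation":[0.1,-0.015,-0.03]},{"linear":[-0.08,0.28,0.034],"rotation":[0.116,-0.017,-0.04]},{"linear":[-0.095,0.33,0.034],"rotation":[0.116,-0.017,-0.051]},{"linear":[-0.11,0.38,0.034],"rotation":[0.116,-0.017,-0.051]},{"linear":[-0.125,0.43,0.034],"rotation":[0.116,-0.017,-0.051]},{"linear":[-0.14,0.47,0.034],"rotation":[0.116,-0.017,-0.051]},{"linear":[-0.145,0.497,0.034],"rotation":[0.116,-0.017,-0.051]},{"linear":[-0.145,0.497,0.034],"rotation":[0.116,-0.017,-0.051]}])

```text
time_s: 13.15
tool_pos: [0.569, -0.1152, 0.1405]
tool_rot: [-2.023, -1.7, -0.679]
force: [-0.2, 0.7, -7.6]
width: 0.0196
gripper_force: 30.0
```

```bash
cat >> h.py <<'E'
def levpose():
    """pin centre & flatness of lever: fit in press coords"""
    c,im,P,s,o=held(); M=R.from_rotvec(s['tool_rot']).as_matrix(); ax=M[:,2].copy(); ax[2]=0; ax/=np.linalg.norm(ax); ay=np.cross(uz,ax); g=s['tool_pos']-.025*M[:,2]
    for k in ('pin','flange','hub','arm'):
        if k in o:
            w=o[k]; cc=cv2.minEnclosingCircle(w[:,:2].astype(np.float32))[0]; p=g+cc[0]*ax+cc[1]*ay-ram; print(k,'press',(p@ux).round(4),(p@uy).round(4))
    print('tool yaw vs press deg',np.degrees(np.arctan2(ax@uy,ax@ux)).round(2),'tcp press',((s['tool_pos']-ram)@ux).round(4),((s['tool_pos']-ram)@uy).round(4),s['tool_pos'][2].round(4)); return c,im,P,s,o
E
python3 - <<'E'
from h import *
c,im,P,s,o=levpose(); print(s['qpos'].round(2))
E
```

```text
flange 1881 c 0.0588 0.0008 r 0.0434 z -0.0091 slope x,y [ 0.109 -0.   ] world [ 0.5762 -0.0737] 0.1513
hub 831 c 0.0747 0.0009 r 0.0176 z 0.004 slope x,y [-0.103 -0.004] world [ 0.5789 -0.058 ] 0.1643
arm 478 c 0.0228 0.0009 r 0.0104 z 0.0008 slope x,y [-0.122 -0.003] world [ 0.5698 -0.1091] 0.1612
boss 1913 c -0.0497 0.0005 r 0.0137 z 0.0153 slope x,y [-0.399  0.005] world [ 0.5577 -0.1806] 0.1756
force [ 0.3 -0.  -7.5] width 0.0199
flange press -0.1854 0.0005
hub press -0.1695 0.0006
arm press -0.2214 0.0006
tool yaw vs press deg 0.04 tcp press -0.2291 -0.0003 0.1404
[-0.03  0.68  0.71  1.81 -1.02  1.38  0.98]
```

>>> servo_tool(increments=[{"linear":[0.005,0.018,-0.008],"rotation":[0,0,0]},{"linear":[0.009,0.038,-0.016],"rotation":[0,0,0]},{"linear":[0.013,0.058,-0.024],"rotation":[0,0,0]},{"linear":[0.017,0.08,-0.032],"rotation":[0,0,0]},{"linear":[0.021,0.1,-0.04],"rotation":[0,0,0]},{"linear":[0.025,0.12,-0.048],"rotation":[0,0,0]},{"linear":[0.028,0.138,-0.055],"rotation":[0,0,0]},{"linear":[0.028,0.148,-0.06],"rotation":[0,0,0]},{"linear":[0.028,0.148,-0.06],"rotation":[0,0,0]}])

```text
time_s: 14.1
tool_pos: [0.5802, -0.0573, 0.1157]
tool_rot: [-2.025, -1.7, -0.678]
force: [0.0, 1.1, -7.5]
width: 0.0197
gripper_force: 30.0
```

Run:
```python
from h import *
c,im,P,s,o=held(); M=R.from_rotvec(s['tool_rot']).as_matrix(); cv2.imwrite('pics/w7.png',im[...,::-1])
h=cv2.cvtColor(im,cv2.COLOR_RGB2HSV)
q=P-ram; x=q@ux;y=q@uy;z=P[...,2]
g=s['tool_pos']-.025*M[:,2]-ram; print('grasp',(g@ux).round(4),(g@uy).round(4),g[2].round(4))
m=(h[...,1]<70)&(im.min(2)>60)
# side profile of lever near centreline: top height vs x
for xs in np.arange(-.24,-.03,.01):
    k=m&(abs(x-xs)<.003)&(abs(y)<.006)&(z>.08); k2=m&(abs(x-xs)<.003)&(abs(y)>.029)&(abs(y)<.036)&(z>.06)
    print(xs.round(3),k.sum(),np.median(z[k]).round(4) if k.any() else '-', 'off',k2.sum(),np.median(z[k2]).round(4) if k2.any() else '-')
```

```text
flange 1964 c 0.0585 0.0004 r 0.0426 z -0.0093 slope x,y [0.116 0.001] world [ 0.5875 -0.0152] 0.1265
hub 749 c 0.0732 0.0006 r 0.0172 z 0.0038 slope x,y [-0.107 -0.002] world [ 0.5898 -0.0007] 0.1396
arm 353 c 0.0233 0.0006 r 0.0108 z 0.0007 slope x,y [-0.102 -0.002] world [ 0.5812 -0.0498] 0.1365
boss 1917 c -0.0506 0.0002 r 0.0135 z 0.015 slope x,y [-0.401  0.007] world [ 0.5688 -0.1227] 0.1508
force [ 0.5  0.3 -7.4] width 0.0196
grasp -0.1844 -0.0008 0.1358
-0.24 199 0.1532 off 0 -
-0.23 463 0.1496 off 0 -
-0.22 100 0.2175 off 315 0.2241
-0.21 1744 0.2199 off 268 0.2282
-0.2 322 0.1437 off 49 0.2142
-0.19 286 0.1417 off 0 -
-0.18 254 0.1397 off 0 -
-0.17 246 0.1378 off 0 -
-0.16 219 0.1359 off 0 -
-0.15 196 0.1338 off 0 -
-0.14 201 0.132 off 96 0.1073
-0.13 202 0.132 off 168 0.1074
-0.12 107 0.1404 off 146 0.1054
-0.11 140 0.1279 off 133 0.1036
-0.1 274 0.1276 off 81 0.1015
-0.09 16 0.1343 off 2 0.0997
-0.08 0 - off 0 -
-0.07 0 - off 0 -
-0.06 0 - off 0 -
-0.05 0 - off 0 -
-0.04 0 - off 0 -
```

>>> servo_tool(increments=[{"linear":[0.004,0.022,0],"rotation":[0,0,0]},{"linear":[0.008,0.045,0],"rotation":[0,0,0]},{"linear":[0.012,0.068,0],"rotation":[0,0,0]},{"linear":[0.016,0.09,0],"rotation":[0,0,0]},{"linear":[0.02,0.113,0],"rotation":[0,0,0]},{"linear":[0.024,0.136,0],"rotation":[0,0,0]},{"linear":[0.027,0.153,0],"rotation":[0,0,0]},{"linear":[0.029,0.1625,0],"rotation":[0,0,0]},{"linear":[0.029,0.1625,0],"rotation":[0,0,0]}])

```text
time_s: 15.05
tool_pos: [0.592, 0.0075, 0.116]
tool_rot: [-2.025, -1.7, -0.678]
force: [0.3, -0.2, -6.3]
width: 0.0195
gripper_force: 30.0
```

```bash
cat >> h.py <<'E'
def prof():
    c,im,d=shot('wrist'); P=cloud('wrist',d,c); s=env.read_state(); M=R.from_rotvec(s['tool_rot']).as_matrix()
    h=cv2.cvtColor(im,cv2.COLOR_RGB2HSV); q=P-ram; x=q@ux;y=q@uy;z=P[...,2]
    g=s['tool_pos']-.025*M[:,2]-ram; print('grasp',(g@ux).round(4),(g@uy).round(4),g[2].round(4),'F',s['force'].round(1))
    m=(h[...,1]<70)&(im.min(2)>60)&(d>0); gx=g@ux
    arm=m&(x>gx+.008)&(x<gx+.04)&(abs(y)<.007)&(abs(z-g[2])<.03)
    k=np.polyfit(x[arm],z[arm],1); print('arm',arm.sum(),'pitch deg',np.degrees(np.arctan(k[0])).round(2),'top z at grasp',np.polyval(k,gx).round(4))
    pitch=k[0]
    # bar edges y vs x -> yaw
    cs=[];
    for xs in np.arange(gx-.02,gx+.045,.003):
        e=m&(abs(x-xs)<.0015)&(abs(y)<.015)&(abs(z-np.polyval(k,xs))<.004)
        if e.sum()>20: cs.append((xs,(np.percentile(y[e],2)+np.percentile(y[e],98))/2))
    cs=np.array(cs); kk=np.polyfit(cs[:,0],cs[:,1],1); print('bar yaw deg',np.degrees(np.arctan(kk[0])).round(2),'y at pin',np.polyval(kk,gx+.074).round(4))
    ft=m&(x>gx+.035)&(x<gx+.125)&(abs(y)<.042)&(abs(z-np.polyval(k,x)+.022)<.005)&(abs(y)>.012)
    if ft.sum()>30:
        kf=np.linalg.lstsq(np.c_[x[ft],y[ft],np.ones(ft.sum())],z[ft],rcond=None)[0]; print('flange top',ft.sum(),'slopes deg',np.degrees(np.arctan(kf[:2])).round(2),'z med',np.median(z[ft]).round(4),'x',x[ft].min().round(4),x[ft].max().round(4),'y',y[ft].min().round(4),y[ft].max().round(4))
    pt=m&(x>gx+.04)&(x<gx+.11)&(abs(y)<.022)&(z>np.polyval(k,x)+.006)&(z<np.polyval(k,x)+.018)
    if pt.sum()>20:
        (a,b),r=cv2.minEnclosingCircle(np.stack([x[pt],y[pt]],1).astype(np.float32)); print('pin top',pt.sum(),'c',round(a,4),round(b,4),'r',round(r,4),'z',np.median(z[pt]).round(4))
    return c,im,P
E
python3 - <<'E'
from h import *
prof()
E
```

```text
grasp -0.1185 -0.001 0.1359 F [ 1.1 -1.6 -7.9]
arm 1368 pitch deg -11.6 top z at grasp 0.1409
bar yaw deg 0.52 y at pin 0.0001
flange top 2584 slopes deg [-11.38  -0.06] z med 0.1075 x -0.0835 -0.0264 y -0.0397 0.0392
pin top 1768 c -0.0361 -0.0004 r 0.0256 z 0.1372
```

>>> servo_tool(increments=[{"linear":[0,0,-0.008],"rotation":[0,0,0]},{"linear":[0,0,-0.016],"rotation":[0,0,0]},{"linear":[0,0,-0.024],"rotation":[0,0,0]},{"linear":[0,0,-0.032],"rotation":[0,0,0]},{"linear":[0,0,-0.038],"rotation":[0,0,0]}])

```text
time_s: 15.6
tool_pos: [0.5928, 0.0054, 0.1022]
tool_rot: [-2.027, -1.698, -0.683]
force: [-2.6, -5.0, 3.0]
width: 0.0197
gripper_force: 30.0
```

Run:
```python
from h import *
prof()
```

```text
grasp -0.1197 -0.002 0.1218 F [-1.4 -4.2  2.2]
arm 1391 pitch deg -7.88 top z at grasp 0.1267
bar yaw deg 0.3 y at pin -0.0011
flange top 2684 slopes deg [-7.61 -0.11] z med 0.0969 x -0.0847 -0.0266 y -0.041 0.0379
pin top 1795 c -0.0454 -0.0017 r 0.0186 z 0.1279
```

>>> servo_tool(increments=[{"linear":[-0.001,0,-0.008],"rotation":[0,0,0]},{"linear":[-0.002,0,-0.016],"rotation":[0,0,0]},{"linear":[-0.003,0,-0.024],"rotation":[0,0,0]},{"linear":[-0.003,0,-0.032],"rotation":[0,0,0]},{"linear":[-0.003,0,-0.032],"rotation":[0,0,0]}])

```text
time_s: 16.15
tool_pos: [0.5921, 0.0053, 0.0888]
tool_rot: [-2.029, -1.698, -0.682]
force: [-0.6, -4.5, 0.6]
width: 0.0201
gripper_force: 30.0
```

Run:
```python
from h import *
prof()
```

```text
grasp -0.1199 -0.0013 0.1088 F [ 0.8 -4.8  0. ]
arm 1496 pitch deg -0.22 top z at grasp 0.113
bar yaw deg 0.01 y at pin -0.0009
flange top 3002 slopes deg [ 0.26 -0.05] z med 0.0908 x -0.0848 -0.0198 y -0.041 0.0386
pin top 2020 c -0.0475 -0.0011 r 0.0186 z 0.1244
```

>>> servo_tool(increments=[{"linear":[0.001,0.015,0],"rotation":[0,0,0]},{"linear":[0.003,0.03,0],"rotation":[0,0,0]},{"linear":[0.006,0.045,0],"rotation":[0,0,0]},{"linear":[0.008,0.06,0],"rotation":[0,0,0]},{"linear":[0.011,0.075,0],"rotation":[0,0,0]},{"linear":[0.014,0.09,0],"rotation":[0,0,0]},{"linear":[0.015,0.096,0],"rotation":[0,0,0]}])

```text
time_s: 16.9
tool_pos: [0.5974, 0.0454, 0.0887]
tool_rot: [-2.026, -1.7, -0.681]
force: [-0.9, -5.2, 3.4]
width: 0.0199
gripper_force: 30.0
```

Run:
```python
from h import *
prof()
```

```text
grasp -0.0793 0.0004 0.1087 F [ 0.1 -3.3  2.3]
arm 1486 pitch deg 0.04 top z at grasp 0.1128
bar yaw deg 0.31 y at pin 0.0008
flange top 3024 slopes deg [ 0.35 -0.01] z med 0.0908 x -0.0443 0.0202 y -0.039 0.0404
pin top 1034 c -0.0077 0.0008 r 0.018 z 0.1244
```

>>> servo_tool(increments=[{"linear":[0.002,0.004,0],"rotation":[0,0,0]},{"linear":[0.004,0.008,0],"rotation":[0,0,0]},{"linear":[0.005,0.012,0],"rotation":[0,0,0]},{"linear":[0.006,0.016,0],"rotation":[0,0,0]},{"linear":[0.006,0.019,0],"rotation":[0,0,0]}])

```text
time_s: 17.45
tool_pos: [0.5997, 0.0517, 0.0888]
tool_rot: [-2.027, -1.699, -0.68]
force: [-1.4, -6.1, 4.7]
width: 0.0198
gripper_force: 30.0
```

Run:
```python
from h import *
prof()
```

```text
grasp -0.0726 -0.0007 0.1087 F [-2.  -6.1  4.9]
arm 1494 pitch deg 0.09 top z at grasp 0.1128
bar yaw deg 0.15 y at pin -0.0002
flange top 3015 slopes deg [0.31 0.05] z med 0.0908 x -0.0376 0.0269 y -0.0404 0.0392
pin top 733 c -0.0083 -0.0005 r 0.0161 z 0.1242
```

>>> servo_tool(increments=[{"linear":[0,0.003,0],"rotation":[0,0,0]},{"linear":[0.001,0.006,0],"rotation":[0,0,0]},{"linear":[0.001,0.006,0],"rotation":[0,0,0]}])

```text
time_s: 17.8
tool_pos: [0.5999, 0.0524, 0.0887]
tool_rot: [-2.03, -1.7, -0.679]
force: [-3.5, -9.4, 7.3]
width: 0.0199
gripper_force: 30.0
```

Run:
```python
from h import *
prof()
```

```text
grasp -0.0721 -0.0008 0.1087 F [-2.6 -9.7  7.1]
arm 1492 pitch deg -0.07 top z at grasp 0.1129
bar yaw deg 0.15 y at pin -0.0003
flange top 3029 slopes deg [0.39 0.03] z med 0.0908 x -0.0369 0.0274 y -0.0402 0.0391
pin top 685 c -0.0074 -0.0007 r 0.0161 z 0.1241
```

>>> servo_tool(increments=[{"linear":[0,0.004,0],"rotation":[0,0,0]},{"linear":[0.001,0.008,0],"rotation":[0,0,0]},{"linear":[0.001,0.008,0],"rotation":[0,0,0]}])

```text
time_s: 18.15
tool_pos: [0.6001, 0.0525, 0.0887]
tool_rot: [-2.035, -1.7, -0.677]
force: [-7.2, -16.7, 10.8]
width: 0.0199
gripper_force: 30.0
```

Run:
```python
from h import *
prof()
```

```text
grasp -0.072 -0.0009 0.1087 F [ -6.4 -17.5  10.6]
arm 1496 pitch deg -0.19 top z at grasp 0.1129
bar yaw deg 0.2 y at pin -0.0002
flange top 3030 slopes deg [ 0.42 -0.05] z med 0.0907 x -0.0369 0.0281 y -0.0401 0.0396
pin top 672 c -0.0079 -0.0006 r 0.0157 z 0.1241
```

>>> servo_tool(increments=[{"linear":[0,-0.007,0],"rotation":[0,0,0]},{"linear":[0,-0.007,0],"rotation":[0,0,0]}])

```text
time_s: 18.4
tool_pos: [0.6, 0.0525, 0.0887]
tool_rot: [-2.03, -1.699, -0.679]
force: [-5.0, -10.6, 8.8]
width: 0.0199
gripper_force: 30.0
```

>>> servo_tool(increments=[{"linear":[0,0,0],"rotation":[0,0,0]},{"linear":[0,0,0],"rotation":[0,0,0]},{"linear":[0,0,0],"rotation":[0,0,0]},{"linear":[0,0,0],"rotation":[0,0,0]},{"linear":[0,0,0],"rotation":[0,0,0]},{"linear":[0,0,0],"rotation":[0,0,0]},{"linear":[0,0,0],"rotation":[0,0,0]},{"linear":[0,0,0],"rotation":[0,0,0]}], gripper=0.2)

```text
time_s: 19.2
tool_pos: [0.6, 0.0556, 0.088]
tool_rot: [-2.026, -1.7, -0.679]
force: [1.0, 0.6, 0.5]
width: 0.0365
gripper_force: 0.0
```

Run:
```python
from h import *
prof(); print(env.read_state()['width'])
```

```text
grasp -0.0691 -0.0005 0.1079 F [ 0.4 -1.   0.4]
arm 1508 pitch deg 0.12 top z at grasp 0.1128
bar yaw deg -0.0 y at pin -0.0006
flange top 2953 slopes deg [0.05 0.  ] z med 0.0908 x -0.0341 0.027 y -0.0401 0.0393
pin top 689 c -0.0078 -0.0003 r 0.0162 z 0.1241
0.03710687864441535
```

>>> servo_tool(increments=[{"linear":[0,0,0],"rotation":[0,0,0]},{"linear":[0,0,0],"rotation":[0,0,0]},{"linear":[-0.004,-0.022,0.03],"rotation":[0,0,0]},{"linear":[-0.008,-0.045,0.06],"rotation":[0,0,0]},{"linear":[-0.016,-0.09,0.12],"rotation":[0,0,0]},{"linear":[-0.024,-0.134,0.18],"rotation":[0,0,0]},{"linear":[-0.031,-0.18,0.24],"rotation":[0,0,0]},{"linear":[-0.04,-0.3,0.34],"rotation":[0,0,0]},{"linear":[-0.05,-0.4,0.4],"rotation":[0,0,0]},{"linear":[-0.05,-0.4,0.4],"rotation":[0,0,0]},{"linear":[-0.05,-0.4,0.4],"rotation":[0,0,0]}], gripper=-0.4)

```text
time_s: 20.35
tool_pos: [0.58, -0.1078, 0.25]
tool_rot: [-2.032, -1.698, -0.682]
force: [-0.9, 0.2, 0.0]
width: 0.0645
gripper_force: 0.0
```

Run:
```python
from h import *
c,im,d=shot('wrist'); P=cloud('wrist',d,c); cv2.imwrite('pics/w9.png',im[...,::-1]); h=cv2.cvtColor(im,cv2.COLOR_RGB2HSV)
q=P-ram; x=q@ux;y=q@uy;z=P[...,2]; m=(h[...,1]<70)&(im.min(2)>60)&(d>0)
a=m&(x<-.045)&(x>-.12)&(abs(y)<.015)&(abs(z-.112)<.006); k=np.polyfit(x[a],z[a],1); print('arm pitch',np.degrees(k[0]),np.median(z[a]))
cs=[(xs,np.percentile(y[a&(abs(x-xs)<.002)],[2,98]).mean()) for xs in np.arange(-.115,-.046,.005)]; kk=np.polyfit(*np.array(cs).T,1); print('yaw',np.degrees(kk[0]),'y at pin',kk[1])
b=m&(x<-.12)&(abs(y)<.03)&(abs(z-.114)<.006); print('boss',cv2.minEnclosingCircle(np.stack([x[b],y[b]],1).astype(np.float32)))
f=m&(abs(z-.090)<.004)&(x<.06)&(x>-.06)&(abs(y)<.06); print('flange',cv2.minEnclosingCircle(np.stack([x[f],y[f]],1).astype(np.float32)))
# anvil notch walls outside flange/ plate left-right notches
print('plate rim/side'); 
for r in (.08,):
    A=np.arange(-120,121,1.); zz=[]
    for t in np.radians(A):
        u,v=np.round(proj(c,PW(.052-r*np.cos(t),r*np.sin(t),.078))).astype(int); zz.append(P[v,u,2] if 0<=u<640 and 0<=v<400 else np.nan)
    zz=np.array(zz); print('low at',A[zz<.07])
```

```text
arm pitch -0.01213651168029838 0.11272406760876641
yaw 0.7413192247941731 y at pin 0.0006354639998878138
boss ((-0.13658027350902557, -0.000809127523098141), 0.01911977492272854)
flange ((-2.4211936761275865e-05, -2.3697650419762795e-07), 0.040132787078619)
plate rim/side
low at [-90. -89. -88. -87. -86.  81.  82.  83.  84.  85.  86.  87.  88.  89.
  90.  91.  92.  93.  94.]
```

View pics/w9.png

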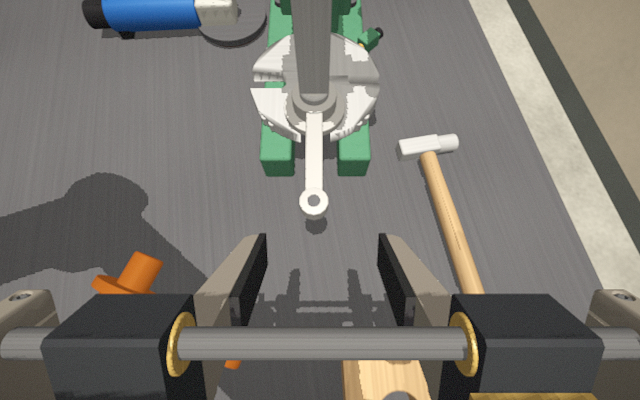

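The lever sits under the ram: its flange is centred on the ram axis to within 0.1 mm of the measured press frame. The arm is level and points straight out, with the boss at (314,203). The side notches, at +87.5° and -88°, show the plate still at zero.

```bash
python3 -c "
from bench import env
print(env.sign_off())"
```

```text
the job is handed in; nothing more can be done
None
```

The job is handed in, about 20 s into the 72 s limit: the widest notch clicked in at the front, and the lever lies flat in it with its pin against the closed end under the ram. Its arm points straight out of the front to within about 1°, and the grinder, hammer and oil bottle were not touched.

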